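# Start a wash from the counter control pods

### The job

Start a wash at the laundry counter: with the closed fingertips press the square key (programme), then the large round key (temperature), and last the long bar key (start), each gently and all the way down, where it stays. Leave the small round key (stop) up, and do not lift, push aside or knock over the control pods or anything else on the counter.

Things in the scene. Friction and masses are not known exactly. Their poses are not given: they have to be found in the camera images.
- pod_square: white box 90 x 90 mm, 45 mm high, loose on the counter (about 0.9 kg, rubber foot), origin at the centre of its underside, z up; a steel coin-slot strip on the side that faces its -x. In the middle of its top stands one grey key: the square key, 40 x 40 mm.
- square_top (a point): centre of the top face of that key (moves down with it); 61 mm above the counter when up. Keys stand 16 mm proud of the pod when up, 6 mm when fully down. The whole key mechanism also sits on a rubber buffer that yields about 1 mm per 4 N while pressed (so the key top must be pushed 1 to 2 mm beyond the travel wanted) and comes back up when released.
- key_square (a joint): travel of that key in m: 0 up (starts between 0 and 0.001), 0.010 fully down at its end stop, cushioned by the buffer. It moves straight down, starts to give at about 4 N, needs about 6 N at the bottom, and stays wherever it is left: it does not spring back.
- pod_round: white box 90 x 90 mm, 45 mm high, loose on the counter (about 0.9 kg, rubber foot), origin at the centre of its underside, z up; a steel coin-slot strip on the side that faces its -x. In the middle of its top stands one grey key: the large round key, 44 mm in diameter.
- round_top (a point): centre of the top face of that key (moves down with it); 61 mm above the counter when up. Keys stand 16 mm proud of the pod when up, 6 mm when fully down. The whole key mechanism also sits on a rubber buffer that yields about 1 mm per 4 N while pressed (so the key top must be pushed 1 to 2 mm beyond the travel wanted) and comes back up when released.
- key_round (a joint): travel of that key in m: 0 up (starts between 0 and 0.001), 0.010 fully down at its end stop, cushioned by the buffer. It moves straight down, starts to give at about 4 N, needs about 6 N at the bottom, and stays wherever it is left: it does not spring back.
- pod_bar: white box 90 x 90 mm, 45 mm high, loose on the counter (about 0.9 kg, rubber foot), origin at the centre of its underside, z up; a steel coin-slot strip on the side that faces its -x. In the middle of its top stands one grey key: the long bar key, 72 mm along the pod's y and 22 mm along its x.
- bar_top (a point): centre of the top face of that key (moves down with it); 61 mm above the counter when up. Keys stand 16 mm proud of the pod when up, 6 mm when fully down. The whole key mechanism also sits on a rubber buffer that yields about 1 mm per 4 N while pressed (so the key top must be pushed 1 to 2 mm beyond the travel wanted) and comes back up when released.
- key_bar (a joint): travel of that key in m: 0 up (starts between 0 and 0.001), 0.010 fully down at its end stop, cushioned by the buffer. It moves straight down, starts to give at about 4 N, needs about 6 N at the bottom, and stays wherever it is left: it does not spring back.
- pod_small: white box 90 x 90 mm, 45 mm high, loose on the counter (about 0.9 kg, rubber foot), origin at the centre of its underside, z up; a steel coin-slot strip on the side that faces its -x. In the middle of its top stands one grey key: the small round key, 22 mm in diameter (stop key: leave it alone).
- small_top (a point): centre of the top face of that key (moves down with it); 61 mm above the counter when up. Keys stand 16 mm proud of the pod when up, 6 mm when fully down. The whole key mechanism also sits on a rubber buffer that yields about 1 mm per 4 N while pressed (so the key top must be pushed 1 to 2 mm beyond the travel wanted) and comes back up when released.
- key_small (a joint): travel of that key in m: 0 up (starts between 0 and 0.001), 0.010 fully down at its end stop, cushioned by the buffer. It moves straight down, starts to give at about 4 N, needs about 6 N at the bottom, and stays wherever it is left: it does not spring back.
- scoop: open white measuring cup, 56 mm across, 50 mm high; bystander, origin at the centre of its underside
- dryer_sheets: cardboard packet 60 x 100 x 35 mm; bystander, origin at the centre of its underside
- stain_jar: small jar, 52 mm across, 60 mm high; bystander, origin at the centre of its underside
- detergent: tall white bottle, 80 mm across, 220 mm high; bystander, origin at the centre of its underside
- lint_brush: brush lying on the counter, handle towards its -x; bystander, origin at about its middle
- softener: blue bottle, 72 mm across, 190 mm high; bystander, origin at the centre of its underside
- soap: bar of soap 50 x 80 x 28 mm; bystander, origin at the centre of its underside
Things that resemble listed ones, but are neither listed nor needed, are in the scene too. What is shaped like the pod_bar but green, pink or red is not meant.

How it is judged:
By the outcome, as a careful person would: the job done as asked, in the order asked, and still so for the second after the job is handed in, with the robot touching nothing.
It also fails if it takes over 48 s, if anything falls off the work surface, if the arm or the gripper's body presses on something with over 40 N, if the wrist force passes 120 N, or if a joint passes its speed limit or range.

### The arm

A 6-joint arm with a two-finger parallel gripper is mounted at the origin on the work surface. World frame = base frame: x ahead of the robot, y to its left, z up, the work surface at z = 0. Lengths are in m, angles in degrees, forces in N, time in s.
With the tool pointing down it reaches from about 0.3 to 0.875 m from the base axis. Payload 4.2 kg.
Tool frame: the origin (TCP) lies midway between the tips of the shut fingers; the grasp point (between the pads) lies behind it (manip.grasp_offset is the z of the grasp point in the tool frame, in m); z points along the fingers, y is the line along which they close (so a half turn about z gives the same grasp; the last joint's range is limited). The gripper opens to 85 mm and grips with 20 to 120 N. Pads are 22 mm wide; open, the fingers measure 114 mm over their backs; the gripper's body (76 mm by 85 mm) begins 54 mm behind the grasp point. The pads swing forward as they close: fully open they stand 13 mm farther back than shut.
Start: joints at [75.401, 18.312, 89.639, -0, 72.044, -1.146], TCP at [0.134, 0.559, 0.231] pointing down, gripper open.
Joint ranges: [-177.97, 177.97], [-48.28, 115.42], [12.27, 149.76], [-77.06, 257.06], [2.81, 150.46], [-146.56, 146.56]. Speed limits (degrees/s): [147.25, 147.25, 180, 180, 180, 180].

### API

Orientations are given as [roll, pitch, yaw] about the fixed x, y, z axes, in that order (R = Rz(yaw) Ry(pitch) Rx(roll)).
In Python, from cell import manip, vision gives the robot as it stands.
- The arm moves only by the shell command python3 -m creep 'ROWS' [OPENING] [FORCE]. ROWS is JSON, a list of rows, each a list of 2 entries, a list of its own where there are three numbers: the shift along the tool's x, y, z in m, then the turn about the tool's z in degrees. In form: [[[dx, dy, dz], roll], ...]. A call has 1 to 12 rows; each row shifts and turns the commanded pose from where the row before left it, along the tool's axes as they then stand; what a row does not reach is not made up. A row lasts 1/10 s, in which the tool goes at most 50 mm and 8.59 degrees, less where a joint would pass 70% of its speed; a pose out of reach is approached as far as the arm can. A call is refused whole if a number of a shift passes 0.05 or a number of a turn 8.59, either way. A call with a gripper value outside its range is refused whole. OPENING is the finger opening in m, from 0 to 0.0854, set as the call begins (- or left out, the last holds). The fingers move at their own pace and stop on an object; FORCE is the grip in N (left out, the last holds). Time passes only in rows, so rows that do not move let the fingers close. It gives the time, the measured TCP pose, the force, the opening and the grip force at its end, in the units of the state.
- manip.sense(): the state, without advancing time (a new reading comes with each control period).
- vision.grab_frame(name): name is "side" or "top" or "wrist"; returns (picture, depth): 384x512x3 uint8, red, green, blue; 384x512 float32, m along the optical axis (not along the pixel's ray), 0 where there is no reading.
- vision.get_calibration(name): a dict with "camera_matrix" (3x3 intrinsics, pixels), "R" (3x3) and "t" (3): a world point X has camera coordinates R X + t. Camera axes: x right, y down, z forward; pixel columns grow to the right and rows downward; lengths in m; the calibration is good to about 2 mm. A picture is of the moment at which its call begins: read the wrist's pose just before it. get_calibration takes no time and is no camera call; for the wrist camera it gives the pose at the moment of the call.
- manip.sign_off(): hands the job in; it is judged then, once.
The state is a dict: "t": time; "q": joint angles; "dq": joint speeds; "effort": joint torques, N m; "ee_pos": TCP position; "tcp_rot": TCP orientation; "ft_force": force on the tool from outside, world axes, zero at the start; "moment": the same for the moment, N m; "finger_gap": opening from 0.0 (shut) to 1.0 (fully open); "finger_force": force on a finger pad.
Only numpy, scipy, OpenCV 4.12 (cv2) and the standard library are available. Lean on these libraries where they do the work, as an engineer would, in place of code of your own. Each camera call takes 0.05 s, during which the arm holds its last target. There are 200 camera calls.

## Working session

There is one attempt and no reset: what is moved stays moved. The work goes in short steps, Python scripts to look and compute and a shell command to move; the robot and the scene stay as the last step left them, time stands still between calls to the robot, and variables do not carry over. Pictures are saved under pics/ and viewed, at most 10 in all, crops included, and the job is handed in when it is done.

```bash
mkdir -p pics
python3 - <<'E'
from cell import manip, vision
import cv2,numpy as np
s=manip.sense();print(s['t'],s['ee_pos'],s['tcp_rot'],s['ft_force'],s['finger_gap'])
for n in ['top','side']:
    im,d=vision.grab_frame(n);np.savez('pics/'+n,im=im,d=d)
    c=vision.get_calibration(n);print(n,c)
    cv2.imwrite(f'pics/{n}.png',cv2.resize(im[:,:,::-1],(800,600)))
E
```

```text
0.0 [0.13364274 0.55876709 0.23047404] [-1.79896733e+02 -1.21481517e-03  1.66549063e+02] [ 0.26790415 -0.11154378 -0.70561265] 0.9990291353717776
top {'camera_matrix': array([[352.6809836 ,   0.        , 261.58890944],
       [  0.        , 352.6809836 , 191.30437771],
       [  0.        ,   0.        ,   1.        ]]), 'R': array([[-0.02501145, -0.99963768,  0.00994652],
       [-0.99055361,  0.02343982, -0.13510778],
       [ 0.13482569, -0.0132318 , -0.99078098]]), 't': array([0.01576656, 0.57416153, 1.15928043])}
side {'camera_matrix': array([[388.33820184,   0.        , 259.75964589],
       [  0.        , 388.33820184, 192.30735473],
       [  0.        ,   0.        ,   1.        ]]), 'R': array([[-0.95903156, -0.28314683,  0.00929246],
       [-0.1516434 ,  0.48536455, -0.8610607 ],
       [ 0.23929637, -0.82719353, -0.50841727]]), 't': array([0.56629838, 0.14438357, 1.01290962])}
```

View pics/top.png

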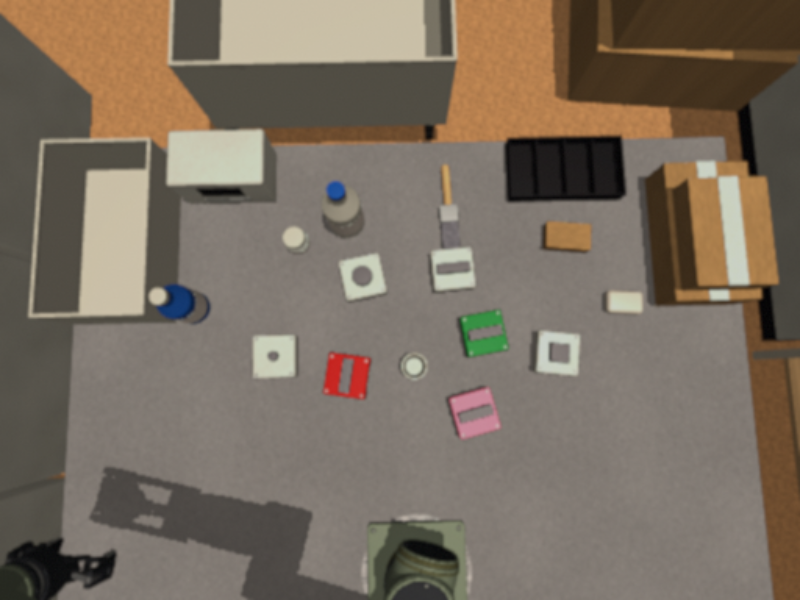

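View pics/side.png

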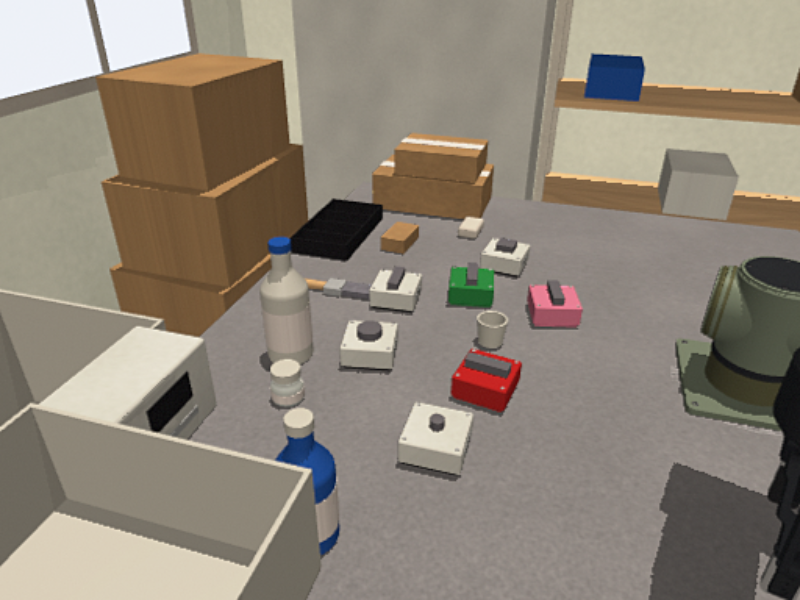

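The top picture (800x600) shows four white pods:
- Square key at (558,352).
- Round key at (362,276), 44 mm.
- Bar key at (453,268).
- Small key at (273,356), the stop key, which I leave alone.

Three pods carry a bar key but are green (485,333), pink (475,413) or red (347,376). The white one at (453,268) is therefore pod_bar. Next I measure the keys and check a crop.

```bash
cat > h.py <<'E'
import numpy as np,cv2
from cell import vision
def ray(cal,uv,z):
    R=np.array(cal['R']);t=np.array(cal['t']);K=np.array(cal['camera_matrix'])
    c=-R.T@t;d=R.T@np.linalg.solve(K,[uv[0],uv[1],1.]);return c+d*(z-c[2])/d[2]
def key(im,cal,uv,z=.061,r=14,thr=140):
    g=im.astype(int).max(2);u,v=map(int,uv);w=g[v-r:v+r+1,u-r:u+r+1]
    n,l,s,c=cv2.connectedComponentsWithStats((w<thr).astype(np.uint8))
    i=min(range(1,n),key=lambda k:np.hypot(*(c[k]-r))if s[k,4]>15 else 99)
    p=c[i]+[u-r,v-r];ys,xs=np.where(l==i)
    return p,s[i],cv2.minAreaRect(np.c_[xs,ys].astype(np.float32)),ray(cal,p,z)
E
python3 - <<'E'
from h import *
S={'top':dict(square=(558,352),round=(362,276),bar=(453,268),small=(273,356)),
'side':dict(square=(507,244),round=(370,330),bar=(397,277),small=(437,422))}
for n in S:
    im=np.load(f'pics/{n}.npz')['im'];d=np.load(f'pics/{n}.npz')['d'];cal=vision.get_calibration(n)
    for k,(u,v) in S[n].items():
        p,s,m,X=key(im,cal,(u/1.5625,v/1.5625));
        z=d[int(p[1]),int(p[0])];K=cal['camera_matrix'];P=cal['R'].T@(np.linalg.solve(K,[p[0],p[1],1])*z-cal['t'])
        print(n,k,p.round(1),s,np.round(m[1]+(m[2],),1),X.round(4),'depth',P.round(4))
im=np.load('pics/top.npz')['im'][150:260,150:390]
cv2.imwrite('pics/crop.png',cv2.resize(im[:,:,::-1],None,fx=3.3,fy=3.3,interpolation=cv2.INTER_CUBIC))
E
```

```text
top square [357.  225.3] [  8   8  13  13 142] [12. 12. 90.] [ 0.4509 -0.31    0.061 ] depth [ 0.4509 -0.3106  0.0586]
top round [231.3 176.3] [  9   9  12  12 118] [11. 11. 90.] [0.6244 0.1022 0.061 ] depth [0.6239 0.102  0.0633]
top bar [289.6 171.1] [  4  11  22   7 121] [ 5.9 20.8 84.3] [ 0.6376 -0.0937  0.061 ] depth [ 0.6381 -0.0939  0.0583]
top small [174.6 227.4] [12 12  6  6 29] [ 5.  5. 90.] [0.4586 0.2905 0.061 ] depth [0.4587 0.2909 0.0591]
side square [323.5 156.7] [  7   9  14  11 110] [12.7  9.8 11.3] [ 0.4508 -0.3018  0.061 ] depth [ 0.4507 -0.3008  0.0615]
side round [236.1 211.6] [  6   8  17  14 186] [13. 16. 90.] [0.6241 0.1119 0.061 ] depth [0.6241 0.1117 0.0609]
side bar [252.6 176.1] [  4   2  17  21 150] [19.6 14.8 76. ] [ 0.6417 -0.0929  0.061 ] depth [ 0.6406 -0.0894  0.063 ]
side small [279.3 270.1] [10  9 10 12 95] [11.  9. 90.] [0.4578 0.3015 0.061 ] depth [0.4575 0.3028 0.0622]
```

View pics/crop.png

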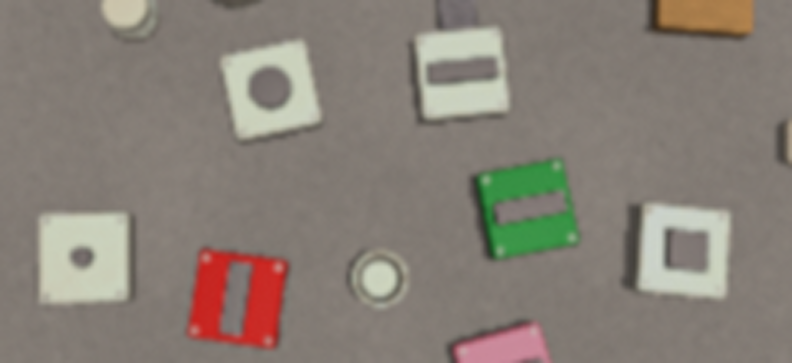

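The crop confirms the four white pods: round (268,88), white bar (462,70), small (82,257) and square (687,250). The green, red and pink ones are look-alikes. I'll shut the fingers and move towards the square key at a safe height.

```bash
python3 -m creep '[[[-0.01,-0.008,0],0],[[-0.02,-0.017,0],0],[[-0.034,-0.029,0],0],[[-0.034,-0.029,0],0],[[-0.034,-0.029,0],0],[[-0.034,-0.029,0],0],[[-0.034,-0.029,0],0],[[-0.034,-0.029,0],0],[[-0.034,-0.029,0],0],[[-0.034,-0.029,0],0],[[-0.034,-0.029,0],0]]' 0 40
python3 - <<'E'
from h import *
from cell import manip
s=manip.sense();c=vision.get_calibration('wrist');print(s['ee_pos'],s['tcp_rot'],s['q'],-c['R'].T@c['t'],c['R'][2])
t=vision.get_calibration('top')
for n,uv,z in [('detergent cap',(336,190),.22),('softener cap',(158,296),.19),('jar',(293,237),.06)]: print(n,ray(t,np.array(uv)/1.5625,z).round(3))
E
```

```text
t: 1.2
ee_pos: [0.3944, 0.2004, 0.2313]
tcp_rot: [-180.0, 0.0, 166.5]
ft_force: [1.6, 0.8, -0.1]
finger_gap: 0.0
finger_force: 0.0
[0.39437    0.20043523 0.23132991] [-1.79993931e+02  7.53533664e-03  1.66532063e+02] [ 2.54587684e+01  6.27809940e+00  1.05622445e+02 -1.01912994e-02
  6.80974069e+01 -5.10694928e+01] [0.3181567  0.21859462 0.37481986] [ 0.30163002 -0.07222547 -0.95068544]
detergent cap [0.761 0.137 0.22 ]
softener cap [0.571 0.478 0.19 ]
jar [0.713 0.249 0.06 ]
```

```bash
python3 -m creep '[[[-0.009,-0.019,0],0],[[-0.015,-0.042,0],0],[[-0.015,-0.042,0],0],[[-0.015,-0.042,0],0],[[-0.015,-0.042,0],0],[[-0.015,-0.042,0],0],[[-0.015,-0.042,0],0],[[-0.015,-0.042,0],0],[[-0.015,-0.042,0],0],[[-0.015,-0.042,0],0],[[-0.015,-0.042,0],0],[[-0.015,-0.042,0],0]]'
python3 -m creep '[[[0,0,0],0],[[0,0,0],0]]'
python3 - <<'E'
from h import *
c=vision.get_calibration('wrist');im,d=vision.grab_frame('wrist')
K=c['camera_matrix'];q=K@(c['R']@np.array([.451,-.309,.061])+c['t']);print('expected px',q[:2]/q[2])
cv2.imwrite('pics/w1.png',im[:,:,::-1]);np.savez('pics/w1',im=im,d=d,**c)
for thr in (110,140): 
  p,s,m,X=key(im,c,q[:2]/q[2],r=60,thr=thr);print(p,s,m,X)
E
```

```text
t: 2.4
ee_pos: [0.4501, -0.3075, 0.2312]
tcp_rot: [180.0, -0.0, 166.5]
ft_force: [1.4, 0.0, 0.5]
finger_gap: 0.001
finger_force: 0.0
t: 2.6
ee_pos: [0.4502, -0.306, 0.2306]
tcp_rot: [179.9, -0.1, 166.4]
ft_force: [-0.2, -0.4, 0.6]
finger_gap: -0.002
finger_force: 0.0
expected px [254.4937557 166.6074364]
[253.08333333 172.62439614] [ 41  53  37  28 828] ((58.55773162841797, 66.77010345458984), (26.29103660583496, 36.099090576171875), 87.39744567871094) [ 0.45657761 -0.31179719  0.061     ]
[251.9148181  168.83584738] [  33   38   45   45 1127] ((55.20121765136719, 60.310977935791016), (41.743125915527344, 41.41182327270508), 83.6598129272461) [ 0.4525825  -0.31198644  0.061     ]
```

View pics/w1.png

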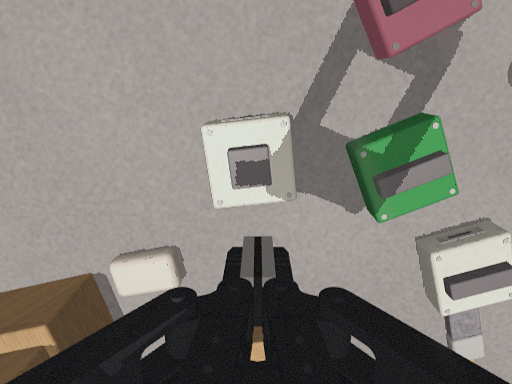

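The wrist view shows the square key's top at about (250,167), so its centre is about (0.452, -0.311). I'll shift over and descend to just above it.

```bash
python3 -m creep '[[[-0.003,-0.0045,0.01],0],[[0,0,0.03],0],[[0,0,0.04],0],[[0,0,0.04],0],[[0,0,0.025],0],[[0,0,0.01],0],[[0,0,0],0],[[0,0,0],0],[[0,0,0],0]]'
```

```text
t: 3.55
ee_pos: [0.4543, -0.311, 0.0779]
tcp_rot: [-179.9, 0.2, 166.6]
ft_force: [0.1, -0.0, 0.4]
finger_gap: -0.002
finger_force: 0.0
```

```bash
python3 -m creep '[[[0,0,0.006],0],[[0,0,0.005],0],[[0,0,0.003],0],[[0,0,0.002],0],[[0,0,0.002],0],[[0,0,0.002],0],[[0,0,0.002],0],[[0,0,0],0],[[0,0,0],0]]'
python3 -m creep '[[[0,0,0.001],0],[[0,0,0.001],0],[[0,0,0.001],0],[[0,0,0],0],[[0,0,0],0]]'
```

```text
t: 4.45
ee_pos: [0.453, -0.3104, 0.0543]
tcp_rot: [180.0, -0.0, 166.5]
ft_force: [-1.3, 1.0, 4.4]
finger_gap: 0.003
finger_force: 2.1
t: 4.95
ee_pos: [0.453, -0.3103, 0.0513]
tcp_rot: [180.0, -0.0, 166.5]
ft_force: [-2.2, 1.6, 5.4]
finger_gap: -0.002
finger_force: 2.5
```

```bash
python3 -m creep '[[[0,0,0.001],0],[[0,0,0.001],0],[[0,0,0],0],[[0,0,0],0]]'
python3 -m creep '[[[0,0,0.001],0],[[0,0,0],0],[[0,0,0],0]]'
```

```text
t: 5.35
ee_pos: [0.4531, -0.3103, 0.0494]
tcp_rot: [180.0, -0.0, 166.6]
ft_force: [-3.8, 1.8, 5.9]
finger_gap: -0.001
finger_force: 3.0
t: 5.65
ee_pos: [0.4531, -0.3104, 0.0488]
tcp_rot: [180.0, -0.0, 166.5]
ft_force: [-2.6, 2.0, 8.1]
finger_gap: -0.0
finger_force: 4.2
```

```bash
python3 -m creep '[[[0,0,0.001],0],[[0,0,0],0],[[0,0,0],0]]'
```

```text
t: 5.95
ee_pos: [0.4531, -0.3104, 0.0482]
tcp_rot: [180.0, 0.0, 166.5]
ft_force: [-2.9, 2.3, 10.8]
finger_gap: 0.001
finger_force: 5.4
```

The slope is now about 4 N/mm, which is the buffer against the end stop, so the square key is fully down. Next is the round key.

```bash
python3 -m creep '[[[0,0,-0.005],0],[[0,0,-0.015],0],[[0,0,-0.04],0],[[0,0,-0.05],0],[[0,0,-0.04],0],[[-0.004,0.023,0],0]]'
python3 -m creep '[[[-0.007,0.044,0],0],[[-0.007,0.044,0],0],[[-0.007,0.044,0],0],[[-0.007,0.044,0],0],[[-0.007,0.044,0],0],[[-0.007,0.044,0],0],[[-0.007,0.044,0],0],[[-0.007,0.044,0],0],[[-0.007,0.044,0],0],[[-0.003,0.022,0],0],[[0,0,0],0],[[0,0,0],0]]'
python3 - <<'E'
from h import *
c=vision.get_calibration('wrist');im,d=vision.grab_frame('wrist')
K=c['camera_matrix'];q=K@(c['R']@np.array([.624,.103,.061])+c['t']);print('expected px',q[:2]/q[2])
cv2.imwrite('pics/w2.png',im[:,:,::-1])
for thr in (110,140): 
  p,s,m,X=key(im,c,q[:2]/q[2],r=50,thr=thr);print(p,s,m,X)
im,d=vision.grab_frame('top')
for k,u in dict(square=(357,225),round=(231,176),bar=(290,171),small=(175,227)).items():
  p=key(im,vision.get_calibration('top'),u);print(k,p[0],p[3])
E
```

```text
t: 6.55
ee_pos: [0.4655, -0.2927, 0.2033]
tcp_rot: [-179.7, 0.8, 166.4]
ft_force: [0.0, 0.2, -0.1]
finger_gap: 0.001
finger_force: 0.0
t: 7.75
ee_pos: [0.6238, 0.1022, 0.1966]
tcp_rot: [-180.0, -0.0, 166.6]
ft_force: [-0.5, -0.7, -0.0]
finger_gap: -0.003
finger_force: 0.0
expected px [258.52757775 174.35653973]
[260.78211285 175.45318127] [  27   27   50   48 1666] ((51.76301193237305, 50.001373291015625), (48.83544921875, 46.427703857421875), 6.009006023406982) [0.62543157 0.10469187 0.061     ]
[260.38556933 175.40360767] [  27   26   50   50 1774] ((51.68000030517578, 50.23999786376953), (49.214637756347656, 48.36610794067383), 8.130102157592773) [0.6253066  0.10436397 0.061     ]
square [356.95575221 225.45132743] [ 0.45024952 -0.30965626  0.061     ]
round [230.45056497 174.79943503] [0.62966249 0.10505251 0.061     ]
bar [289.77586207 171.1637931 ] [ 0.63746021 -0.09439516  0.061     ]
small [174.52 227.28] [0.45905825 0.29060679 0.061     ]
```

View pics/w2.png

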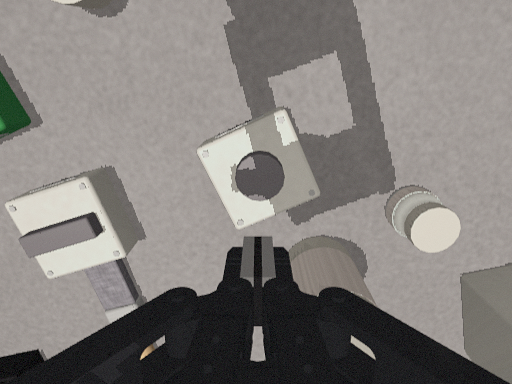

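The round key is at (260,175), about (0.625, 0.104). The bottle stays well clear behind the gripper. Descending.

```bash
python3 -m creep '[[[-0.0005,0.002,0.01],0],[[0,0,0.03],0],[[0,0,0.04],0],[[0,0,0.03],0],[[0,0,0.012],0],[[0,0,0.005],0],[[0,0,0],0],[[0,0,0],0]]'
python3 -m creep '[[[0,0,0.004],0],[[0,0,0.002],0],[[0,0,0.002],0],[[0,0,0.002],0],[[0,0,0.002],0],[[0,0,0.002],0],[[0,0,0.001],0],[[0,0,0],0],[[0,0,0],0]]'
```

```text
t: 8.65
ee_pos: [0.626, 0.104, 0.0719]
tcp_rot: [179.9, 0.2, 166.5]
ft_force: [0.8, -0.4, 0.4]
finger_gap: 0.004
finger_force: 0.0
t: 9.55
ee_pos: [0.6249, 0.1041, 0.0555]
tcp_rot: [180.0, 0.0, 166.5]
ft_force: [-1.9, -0.4, 4.2]
finger_gap: 0.001
finger_force: 2.2
```

```bash
python3 -m creep '[[[0,0,0.001],0],[[0,0,0.001],0],[[0,0,0.001],0],[[0,0,0.001],0],[[0,0,0.001],0],[[0,0,0.001],0],[[0,0,0],0],[[0,0,0],0]]'
python3 -m creep '[[[0,0,0.001],0],[[0,0,0],0],[[0,0,0],0]]'
python3 -m creep '[[[0,0,0.001],0],[[0,0,0],0],[[0,0,0],0]]'
```

```text
t: 10.35
ee_pos: [0.6249, 0.1041, 0.0495]
tcp_rot: [180.0, 0.0, 166.5]
ft_force: [-0.4, 0.6, 5.6]
finger_gap: -0.001
finger_force: 2.8
t: 10.65
ee_pos: [0.625, 0.1041, 0.0489]
tcp_rot: [180.0, 0.0, 166.5]
ft_force: [-2.2, 0.6, 7.8]
finger_gap: -0.001
finger_force: 3.9
t: 10.95
ee_pos: [0.625, 0.1041, 0.0484]
tcp_rot: [180.0, 0.0, 166.5]
ft_force: [-2.2, 0.6, 11.2]
finger_gap: 0.001
finger_force: 5.0
```

```bash
python3 -m creep '[[[0,0,-0.005],0],[[0,0,-0.015],0],[[0,0,-0.04],0],[[0,0,-0.05],0],[[0,0,-0.03],0],[[0,0,-0.005],0],[[-0.0055,-0.0185,0],0]]'
python3 -m creep '[[[-0.012,-0.038,0],0],[[-0.012,-0.038,0],0],[[-0.012,-0.038,0],0],[[-0.012,-0.038,0],0],[[-0.005,-0.018,0],0],[[0,0,0],0],[[0,0,0],0]]'
python3 - <<'E'
from h import *
c=vision.get_calibration('wrist');im,d=vision.grab_frame('wrist')
K=c['camera_matrix'];q=K@(c['R']@np.array([.638,-.093,.061])+c['t']);print('expected px',q[:2]/q[2])
cv2.imwrite('pics/w3.png',im[:,:,::-1])
for thr in (110,140): 
  p,s,m,X=key(im,c,q[:2]/q[2],r=55,thr=thr);print(p,s,m,X)
E
```

```text
t: 11.65
ee_pos: [0.6263, 0.0863, 0.1929]
tcp_rot: [179.9, 0.1, 166.7]
ft_force: [-0.5, -0.4, -0.8]
finger_gap: 0.001
finger_force: 0.0
t: 12.35
ee_pos: [0.6375, -0.0923, 0.1912]
tcp_rot: [179.9, -0.1, 166.5]
ft_force: [0.1, 0.2, -0.8]
finger_gap: -0.003
finger_force: 0.0
expected px [256.71010904 177.06414391]
[259.42483325 176.45510518] [  13   32   84   46 1949] ((54.61690902709961, 55.74763870239258), (27.614120483398438, 80.76569366455078), 72.58203125) [ 0.63801881 -0.09059923  0.061     ]
[258.44280968 176.69245373] [  12   31   85   49 2107] ((53.83824157714844, 55.897064208984375), (29.07456398010254, 82.85626983642578), 73.0724868774414) [ 0.63802684 -0.09147093  0.061     ]
```

View pics/w3.png

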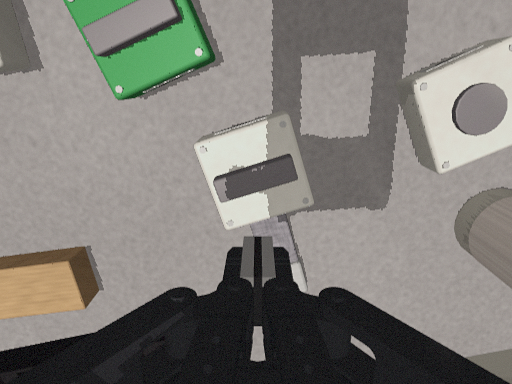

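The white bar key is centred at (257,177), straight below the tool. Pressing it.

```bash
python3 -m creep '[[[-0.001,0,0.01],0],[[0,0,0.03],0],[[0,0,0.04],0],[[0,0,0.028],0],[[0,0,0.01],0],[[0,0,0.004],0],[[0,0,0],0],[[0,0,0],0]]'
python3 -m creep '[[[0,0,0.004],0],[[0,0,0.002],0],[[0,0,0.002],0],[[0,0,0.002],0],[[0,0,0.002],0],[[0,0,0.002],0],[[0,0,0],0],[[0,0,0],0]]'
python3 -m creep '[[[0,0,0.001],0],[[0,0,0.001],0],[[0,0,0.001],0],[[0,0,0.001],0],[[0,0,0.001],0],[[0,0,0],0],[[0,0,0],0]]'
```

```text
t: 13.2
ee_pos: [0.64, -0.0931, 0.0719]
tcp_rot: [180.0, 0.2, 166.6]
ft_force: [-0.1, -0.5, 0.1]
finger_gap: -0.004
finger_force: 0.0
t: 14.0
ee_pos: [0.6389, -0.0932, 0.0566]
tcp_rot: [180.0, 0.0, 166.5]
ft_force: [-1.4, -0.1, 4.0]
finger_gap: -0.002
finger_force: 2.0
t: 14.7
ee_pos: [0.6389, -0.0932, 0.0514]
tcp_rot: [180.0, 0.0, 166.5]
ft_force: [-2.2, -0.3, 5.3]
finger_gap: 0.002
finger_force: 2.5
```

```bash
python3 -m creep '[[[0,0,0.001],0],[[0,0,0.001],0],[[0,0,0.001],0],[[0,0,0],0],[[0,0,0],0]]'
python3 -m creep '[[[0,0,0.001],0],[[0,0,0],0],[[0,0,0],0]]'
```

```text
t: 15.2
ee_pos: [0.639, -0.0932, 0.049]
tcp_rot: [180.0, 0.0, 166.5]
ft_force: [-2.1, -0.8, 7.9]
finger_gap: -0.001
finger_force: 4.0
t: 15.5
ee_pos: [0.639, -0.0932, 0.0484]
tcp_rot: [180.0, 0.0, 166.5]
ft_force: [-2.7, 1.7, 10.4]
finger_gap: -0.001
finger_force: 5.0
```

```bash
python3 -m creep '[[[0,0,-0.005],0],[[0,0,-0.015],0],[[0,0,-0.04],0],[[0,0,-0.05],0],[[0,0,-0.04],0],[[0.02,0,0],0],[[0.04,0,0],0],[[0.04,0,0],0],[[0.04,0,0],0],[[0.02,0,0],0],[[0,0,0],0],[[0,0,0],0]]'
python3 - <<'E'
from h import *
im,d=vision.grab_frame('side')
cv2.imwrite('pics/side2.png',cv2.resize(im[110:310,150:390,::-1],(720,600)))
d0=np.load('pics/side.npz')['d'];c=vision.get_calibration('side')
for k,(u,v) in dict(square=(507,244),round=(370,327),bar=(397,277),small=(437,418)).items():
  u,v=int(u/1.5625),int(v/1.5625);f=lambda D:[(c['R'].T@(np.linalg.solve(c['camera_matrix'],[u+a,v+b,1])*D[v+b,u+a]-c['t']))[2] for a in(-1,0,1) for b in(-1,0,1)]
  print(k,np.round(np.median(f(d0)),4),np.round(np.median(f(d)),4))
E
```

```text
t: 16.7
ee_pos: [0.4839, -0.056, 0.1973]
tcp_rot: [180.0, 0.1, 166.6]
ft_force: [0.1, 0.1, 0.1]
finger_gap: -0.001
finger_force: 0.0
square 0.063 0.0536
round 0.0634 0.0531
bar 0.0624 0.0535
small 0.0627 0.0617
```

View pics/side2.png

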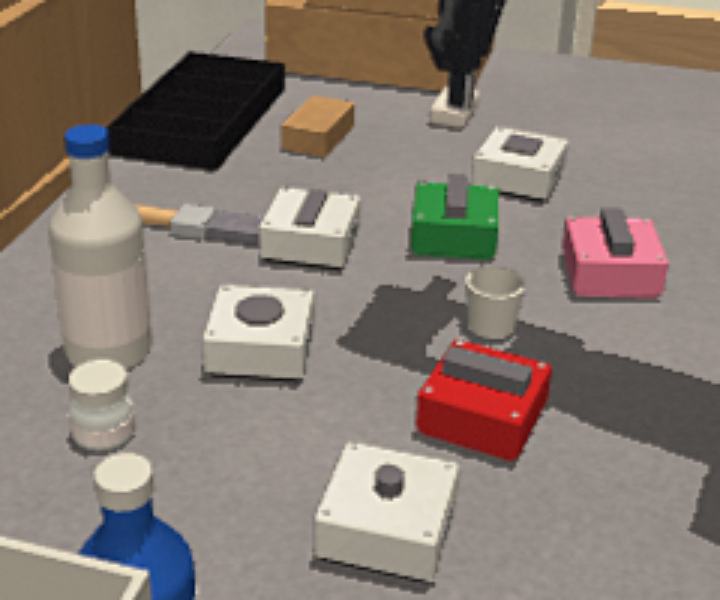

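The side crop shows the square (522,145), round (260,310) and bar (310,207) keys down about 9 to 10 mm. The small key (390,480) is still up, nothing else has moved, and the arm is clear.

```bash
python3 -c "
from cell import manip
print(manip.sign_off())"
```

```text
the job is handed in; nothing more can be done
None
```

The square, large round and bar keys were pressed fully down in that order, the stop key was left up, nothing else was moved, and the job was handed in at about 17 s.

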